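# Empty the bench shuttle and lift its coupler off the ball

## Task

Turn the crank to tip the shuttle's pot right over so that all four bungs drop into the steel tray, and turn it back until the pot stands upright. Then pull the latch handle sideways against its spring, lift the drawbar's coupler off the ball and finish holding it up in the gripper, at least 5 cm above its seat, without letting go. Leave the other things on the bench where they are.

Things in the scene. Friction and masses are not known exactly. Their poses are not given: they have to be found in the camera images.
- shaft (a point): Tipping shaft of the pot, at the pot's middle along it, 119 mm above the bench. The shuttle dock is one fixed unit, 375 x 110 mm; dock axes: +y along shaft and drawbar from pot to coupler, +x away from the robot (turned at most 0.4 rad from the world's), z up. The upright pot's centre line lies 48 mm to -x of this point; bearings 57 mm to either side.
- pot (a joint): Tipping angle of the steel pot (84 mm across, 71 mm high): 0 upright on its stop, grows to a stop at 2.5 rad as it tips to the dock's +x over the tray. It hangs by its far lip on the shaft and swings up and over, to 110 mm above the shaft. Takes at most 0.2 N m; falls back upright when let go below about 1.8 rad, tends to stay near 2.5. Bungs are out by about 2.3 rad.
- crank_grip (a point): Middle of the black crank sleeve (13 mm diameter, 46 mm long, along the dock's y, turning freely on its pin) that tips the pot. It runs on a 55 mm circle about the shaft line, 120 mm to -y of point shaft: pot upright, 75 degrees from straight up on the robot's side; over the top to 68 degrees on the far side at 2.5 rad. The crank arm is 24 mm away on the pot's side.
- tray_in (a point): Centre of the inner floor of the open steel tray, 120 (x) by 160 (y) by 45 mm high, wall 3 mm, standing fixed on the bench beside the pot on its far side; x and y along its sides.
- ball (a point): Centre of the fixed steel ball (28 mm diameter) on its stud, 58 mm above the bench.
- drawbar_hinge (a point): Hinge pin of the drawbar, 60 mm above the bench, along the dock's x axis. The drawbar lies level along the dock's +y at the start, 180 mm from pin to coupler centre, and can swing up 0.7 rad about this pin; it falls back if let go.
- drawbar: Aluminium drawbar with the dark coupler head (48 x 60 mm, top 82 mm above the bench when seated) and the spring latch on it; about 0.36 kg in all, so about 3 N to lift at the coupler. Origin at the hinge pin; its y axis points to the coupler.
- coupler (a point): Point of the coupler head that sits at the ball's centre when seated, 58 mm above the bench then; its height tells how far the coupler is raised.
- latch (a joint): Travel of the spring latch in m: 0 closed with its fork under the ball, 0.018 pulled to the stop; free of the ball beyond 0.011. It slides level towards -x of the dock (the robot's side), spring 3 N at rest to 6.6 N at the stop, and springs back when let go.
- latch_grip (a point): Middle of the latch's upright black handle, 116 mm above the bench at the start: 14 mm thick (dock x), 24 mm wide (dock y), free from 88 to 136 mm above the bench, widened to 32 mm along y in its top 8 mm. It stands 45 mm to the robot's side of the coupler's centre and moves with latch and drawbar. Gripping it is enough to pull the latch and lift.
- bung_0: One of four equal cork-coloured bungs, 19 mm diameter at the wide end, 18 mm high, about 12 g, standing in the pot; origin at the middle of the narrow end.
- bung_1: One of four equal cork-coloured bungs, 19 mm diameter at the wide end, 18 mm high, about 12 g, standing in the pot; origin at the middle of the narrow end.
- bung_2: One of four equal cork-coloured bungs, 19 mm diameter at the wide end, 18 mm high, about 12 g, standing in the pot; origin at the middle of the narrow end.
- bung_3: One of four equal cork-coloured bungs, 19 mm diameter at the wide end, 18 mm high, about 12 g, standing in the pot; origin at the middle of the narrow end.
- carton_top: Small plain upright carton, 40 x 40 mm, 70 mm high, standing behind the drawbar; a bystander, to be left alone. Origin at the centre of its underside.
- spanner: Flat steel spanner, 124 mm long, 4 mm thick, lying behind the coupler; a bystander, to be left alone. Origin at the centre of its underside.
- marker_black: Marker pen, 135 mm long, lying to the right; a bystander, to be left alone. Origin at the centre of its underside.
- column_0: Slim metal tube with end fittings, 178 mm long, lying farther to the right; a bystander, to be left alone. Origin at the centre of its underside.
There are look-alikes about, which are no part of the job. Of the things shaped like the part that bears tray_in, the bare steel one is meant.

How it is judged (in metres and radians):
On the way, in this order (a step that is already met when the one before it is completed fails the run):
1. the pot is tipped well over (past 2.0 rad) (value of joint pot above 2 rad), for 0.1 s.
2. the pot stands upright again and all bungs are in the tray (value of joint pot below 0.12 rad and x of bung_0 in the frame of tray_in between -0.06 and 0.06 m and y of bung_0 in the frame of tray_in between -0.08 and 0.08 m and z of each of bung_0, bung_1, bung_2, bung_3 in the frame of tray_in below 0.042 m and x of bung_1 in the frame of tray_in between -0.06 and 0.06 m and y of bung_1 in the frame of tray_in between -0.08 and 0.08 m and x of bung_2 in the frame of tray_in between -0.06 and 0.06 m and y of bung_2 in the frame of tray_in between -0.08 and 0.08 m and x of bung_3 in the frame of tray_in between -0.06 and 0.06 m and y of bung_3 in the frame of tray_in between -0.08 and 0.08 m), for 0.2 s.
3. the latch is pulled clear of the ball while the coupler is still seated (value of joint latch above 0.01 m and height (world z) of coupler below 0.064 m), for 0.04 s.
At the end, for the whole second after the job is handed in: The gripper's fingers hold the drawbar (or its latch) with the coupler still and more than 45 mm above its seat on the ball, nothing else propping it; the pot stands upright (under 0.12 rad) and all four bungs lie at rest in the tray (all of step 2 and height (world z) of coupler above 0.103 m and contact force between the fingers and drawbar above 1 N and linear speed of drawbar below 0.02 m/s and angular speed of drawbar below 0.1 rad/s and contact force between drawbar and carton_top below 0.05 N and contact force between drawbar and spanner below 0.05 N and linear speed of each of bung_0, bung_1, bung_2, bung_3 below 0.03 m/s); the arm keeps its last pose, push and grip.
It fails at once if a bystander is moved by more than 3 cm (distance of any of carton_top, spanner, marker_black, column_0 from where it was at the start of the episode above 0.03 m).
It also fails if it takes over 64 s, if anything falls off the work surface, if the arm or the gripper's body presses on something with over 40 N, if the wrist force passes 120 N, or if a joint passes its speed limit or range.

## Robot

A 6-joint arm with a two-finger parallel gripper is mounted at the origin on a cart in front of the work surface, level with it; the furniture and walls round the work are solid. World frame = base frame: x ahead of the robot, y to its left, z up, the work surface at z = 0. Lengths are in mm, angles in rad, forces in N, time in s.
With the tool pointing down it reaches from about 275 to 750 mm from the base axis. Payload 10.2 kg.
Tool frame: the origin (TCP) lies at the very end of the fingers, on their centre line; the grasp point (between the pads) lies 19 mm behind it; z points along the fingers, y is the direction in which the jaws open and shut (so a half turn about z gives the same grasp; the last joint's range is limited). The gripper opens to 85 mm and grips with 20 to 120 N. Pads are 22 mm wide; open, the fingers measure 114 mm over their backs; the gripper's body (76 mm by 85 mm) begins 54 mm behind the grasp point. The pads swing forward as they close: fully open they stand 13 mm farther back than shut.
Start: joints at [-1.447, 0.313, 1.498, -0, 1.331, -0.223], TCP at [178.43, -493.755, 231.294] pointing down, gripper open.
Joint ranges: [-2.94, 2.94], [-0.97, 2.17], [0.19, 2.56], [-1.23, 4.37], [0.02, 3.11], [-2.88, 2.88]. Speed limits (rad/s): [2.39, 2.39, 3.01, 3.14, 3.14, 3.14].

## Interface

Orientations are given as a unit quaternion [w, x, y, z].
In Python, from rig import sensors, imaging, ctrl gives the robot as it stands.
- The arm moves only by the shell command python3 -m creep 'ROWS' [FORCE]. ROWS is JSON, a list of rows, each an object with "grip": the finger opening in mm, from 0 to 85.4; "linear": the shift along the tool's x, y, z in mm, a list of three; "rot": the turn, a rotation vector about the tool's x, y, z in rad, a list of three. A call has 1 to 12 rows; each row shifts and turns the commanded pose from where the row before left it, along the tool's axes as they then stand; what a row does not reach is not made up. A row lasts 1/12 s, in which the tool goes at most 41.7 mm and 7.16 degrees, less where a joint would pass 70% of its speed; a pose out of reach is approached as far as the arm can. A call with a gripper value outside its range is refused whole. The fingers move at their own pace and stop on an object; FORCE is the grip in N (left out, the last holds). Time passes only in rows, so rows that do not move let the fingers close. It gives the time, the measured TCP pose, the force and the opening at its end, in the units of the state.
- sensors.sense(): the state, without advancing time (a new reading comes with each control period).
- imaging.capture(name): name is "scene" or "side" or "wrist"; returns (picture, depth): 384x512x3 uint8, red, green, blue; 384x512 float32, mm along the optical axis (not along the pixel's ray), 0 where there is no reading.
- imaging.camera_params(name): a dict with "intrinsics" (3x3 intrinsics, pixels), "R" (3x3) and "t" (3): a world point X has camera coordinates R X + t. Camera axes: x right, y down, z forward; pixel columns grow to the right and rows downward; lengths in mm; the calibration is good to about 2 mm. A picture is of the moment at which its call begins: read the wrist's pose just before it. camera_params takes no time and is no camera call; for the wrist camera it gives the pose at the moment of the call.
- ctrl.finish_job(): hands the job in, once; it reports no verdict.
The state is a dict: "time_s": time; "joints": joint angles; "dq": joint speeds; "tau": joint torques, N m; "eef_pos": TCP position; "ee_rot": TCP orientation; "force": force on the tool from outside, world axes, zero at the start; "wrist_torque": the same for the moment, N m; "grip_width": opening from 0.0 (shut) to 1.0 (fully open).
Only numpy, scipy, OpenCV 4.12 (cv2) and the standard library are available. Lean on these libraries where they do the work, as an engineer would, in place of code of your own. Each camera call takes 0.05 s, during which the arm holds its last target.

## Working session

There is one attempt and no reset: what is moved stays moved. The work goes in short steps, Python scripts to look and compute and a shell command to move; the robot and the scene stay as the last step left them, time stands still between calls to the robot, and variables do not carry over. Pictures are saved under pics/ and viewed, and the job is handed in when it is done.

```bash
ls; mkdir -p pics; cat > h.py <<'E'
import numpy as np, cv2
from rig import sensors, imaging, ctrl
def cap(n,f):
    p=imaging.camera_params(n); im,d=imaging.capture(n)
    cv2.imwrite(f'pics/{f}.png',im[:,:,::-1]); np.savez(f'pics/{f}.npz',im=im,d=d,K=p['intrinsics'],R=p['R'],t=p['t'])
    return im,d,p
def world(f):
    z=np.load(f'pics/{f}.npz'); K=z['K'];d=z['d'].astype(float);h,w=d.shape
    u,v=np.meshgrid(np.arange(w),np.arange(h))
    c=np.stack([(u-K[0,2])/K[0,0]*d,(v-K[1,2])/K[1,1]*d,d],-1)
    X=(c-z['t'].ravel())@z['R']   # R^T (c-t)
    X[d<=0]=np.nan
    return z['im'],X
E
python3 - <<'E'
from h import *
print(sensors.sense())
for n in ['scene','side','wrist']:
    cap(n,n+'0')
E
```

```text
pics
{'time_s': 0.0, 'joints': array([-1.44740001e+00,  3.13427035e-01,  1.49843173e+00, -2.61206602e-05,
        1.33102338e+00, -2.23396330e-01]), 'dq': array([ 0.00101809,  0.00010487, -0.00068141, -0.00177316, -0.00046269,
        0.00168097]), 'tau': array([ 6.43055341e-05, -4.12267256e+01, -2.59741348e+01, -1.96564483e-04,
        4.21210541e-03,  1.48708182e-05]), 'eef_pos': array([ 178.3895971 , -493.48375516,  230.74885055]), 'ee_rot': array([-6.44571705e-04,  9.85003744e-01,  1.72531758e-01,  1.95549047e-05]), 'force': array([-0.76712987,  0.19573902, -0.51036045]), 'wrist_torque': array([-0.0253988 ,  0.03896459, -0.03657846]), 'grip_width': 0.9952751401972122}
```

View pics/scene0.png

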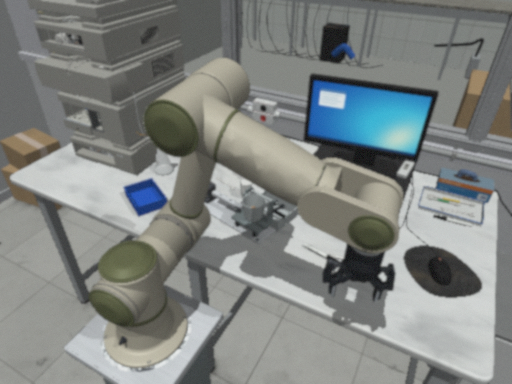

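View pics/side0.png

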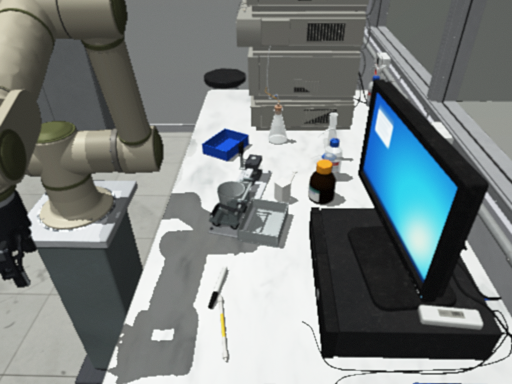

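View pics/wrist0.png

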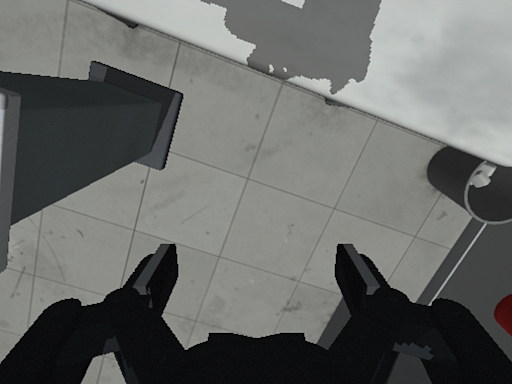

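The scene view is blocked by the arm. In the side view the pot is at about (232,192) and the bare steel tray at (265,222), right beside it. The blue box at (225,144) is a look-alike: it's painted and stands away from the pot. I'll enlarge the crop to confirm.

```bash
python3 - <<'E'
from h import *
im=cv2.imread('pics/side0.png')[120:265,180:330]
cv2.imwrite('pics/side0c.png',cv2.resize(im,None,fx=4,fy=4,interpolation=cv2.INTER_CUBIC))
im,X=world('side0')
for (u,v) in [(232,187),(225,144),(265,222),(262,240),(246,150),(255,163),(216,225),(285,190),(245,195),(243,185),(287,206),(282,241),(240,231),(216,288),(225,330)]:
    print((u,v),np.round(X[v,u]),im[v,u])
E
```

```text
(232, 187) [514. -23. 103.] [112 118 116]
(225, 144) [nan nan nan] [ 32  92 225]
(265, 222) [616. -67.   2.] [140 147 146]
(262, 240) [ 609. -167.   19.] [101 107 106]
(246, 150) [531. 380.   2.] [212 215 212]
(255, 163) [577. 151.  82.] [73 76 80]
(216, 225) [468. -97.  13.] [30 32 32]
(285, 190) [679.  39.  49.] [121 122 120]
(245, 195) [559. -89. 122.] [159 167 167]
(243, 185) [550. -42. 124.] [164 172 171]
(287, 206) [683. -39.  44.] [151 157 157]
(282, 241) [ 667. -149.    0.] [122 125 122]
(240, 231) [ 546. -153.   40.] [106 111 111]
(216, 288) [ 497. -340.   14.] [244 245 243]
(225, 330) [ 531. -457.    8.] [124 119 101]
```

View pics/side0c.png

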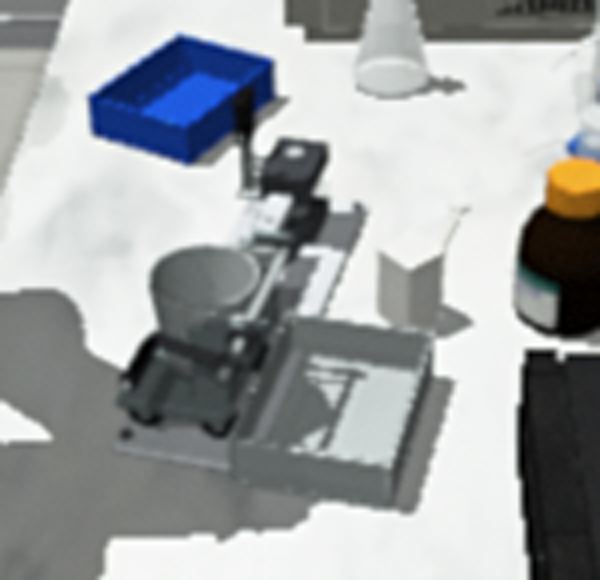

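```bash
cat >> h.py <<'E'
from scipy.spatial.transform import Rotation as Rn
def tcp():
    s=sensors.sense(); q=s['ee_rot']; return s['eef_pos'],Rn.from_quat([q[1],q[2],q[3],q[0]]).as_matrix()
def to(pt,R2=None):
    p,R=tcp(); print('at',p.round(1),'shift tool',(R.T@(np.array(pt)-p)).round(1))
    if R2 is not None: print('rotvec tool',Rn.from_matrix(R.T@R2).as_rotvec().round(4))
E
python3 - <<'E'
from h import *
p,R=tcp(); print(R.round(3))
c=imaging.camera_params('wrist'); Rc=np.array(c['R']);t=np.array(c['t']).ravel()
C=-Rc.T@t; print('cam in tool',(R.T@(C-p)).round(1),'fwd in tool',(R.T@Rc[2]).round(3),'right',(R.T@Rc[0]).round(3)); print(c['intrinsics'])
print('shift',R.T@(np.array([420,-30,400])-p))
# dock rough line: rail fit
im,X=world('side0')
m=(X[...,2]>100)&(X[...,0]<700)&(X[...,0]>400)&(abs(X[...,1])<300)
print(np.nanmin(X[m],0),np.nanmax(X[m],0))
E
```

```text
[[ 0.94   0.34  -0.   ]
 [ 0.34  -0.94   0.001]
 [ 0.    -0.001 -1.   ]]
cam in tool [  81.1   -0.9 -142.7] fwd in tool [-0.32  -0.     0.948] right [-0.  1.  0.]
[[275.65923998   0.         256.04335509]
 [  0.         275.65923998 190.13238364]
 [  0.           0.           1.        ]]
shift [ 384.80305437 -354.01864672 -168.6718786 ]
[ 472.59327048 -206.36401922  100.14151528] [584.66178738 200.93708961 141.32151948]
```

```bash
python3 -m creep '[{"grip":85,"linear":[0,0,-40],"rot":[0,0,0]},{"grip":85,"linear":[0,0,-40],"rot":[0,0,0]},{"grip":85,"linear":[20,-20,-28],"rot":[0,0,0]},{"grip":85,"linear":[28,-26,-10],"rot":[0,0,0]},{"grip":85,"linear":[28,-26,-10],"rot":[0,0,0]},{"grip":85,"linear":[28,-26,-10],"rot":[0,0,0]},{"grip":85,"linear":[28,-26,-10],"rot":[0,0,0]},{"grip":85,"linear":[28,-26,-10],"rot":[0,0,0]},{"grip":85,"linear":[28,-26,-10],"rot":[0,0,0]},{"grip":85,"linear":[28,-26,0],"rot":[0,0,0]},{"grip":85,"linear":[28,-26,0],"rot":[0,0,0]},{"grip":85,"linear":[28,-26,0],"rot":[0,0,0]}]'
python3 -m creep '[{"grip":85,"linear":[28,-26,0],"rot":[0,0,0]},{"grip":85,"linear":[28,-26,0],"rot":[0,0,0]},{"grip":85,"linear":[28,-26,0],"rot":[0,0,0]},{"grip":85,"linear":[28,-26,0],"rot":[0,0,0]},{"grip":85,"linear":[0,0,0],"rot":[0,0,0]},{"grip":85,"linear":[0,0,0],"rot":[0,0,0]}]'
python3 - <<'E'
from h import *
print(tcp())
for n in ['scene','side','wrist']: cap(n,n+'1')
E
```

```text
time_s: 1.15
eef_pos: [348.2, -160.6, 399.4]
ee_rot: [0.0, 0.985, 0.172, 0.0]
force: [0.9, -0.8, -0.7]
grip_width: 0.994
time_s: 1.65
eef_pos: [418.1, -25.1, 399.0]
ee_rot: [-0.0, 0.985, 0.175, -0.0]
force: [0.0, -0.6, -0.2]
grip_width: 0.995
(array([418.14038545, -25.08781071, 398.96470128]), array([[ 9.39097371e-01,  3.43650220e-01, -8.08176011e-04],
       [ 3.43650456e-01, -9.39097617e-01,  1.69662634e-04],
       [-7.00651565e-04, -4.37059789e-04, -9.99999659e-01]]))
```

View pics/wrist1.png

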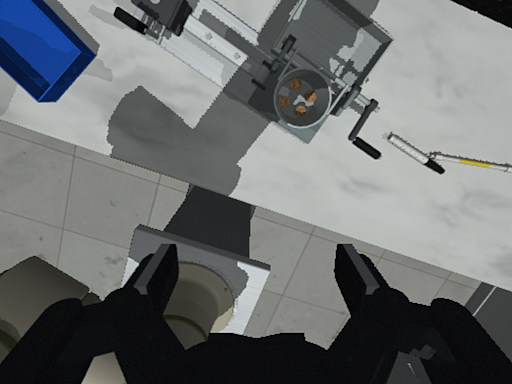

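View pics/scene1.png

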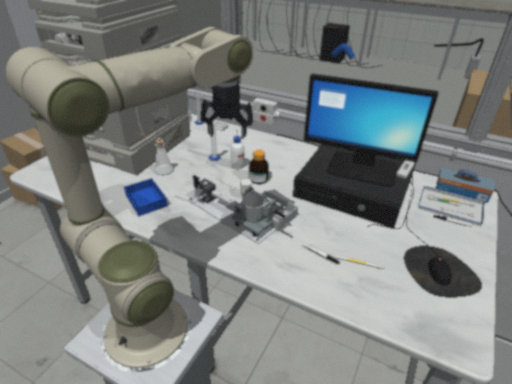

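The wrist view shows the pot with four bungs at (303,98), the black crank sleeve at (366,148), the steel tray at (345,45) and the latch handle at (130,20). The black grip at (432,165) is a separate pen-like tool lying on the bench.

```bash
python3 - <<'E'
from h import *
im,X=world('wrist1')
c=im[0:190,60:460,::-1]
cv2.imwrite('pics/w1c.png',cv2.resize(c,None,fx=2,fy=2,interpolation=cv2.INTER_CUBIC))
g=im.max(2).astype(int)
def blob(name,u0,u1,v0,v1,zmin,zmax,th=60):
    s=np.s_[v0:v1,u0:u1]; m=(g[s]<th)&(X[s][...,2]>zmin)&(X[s][...,2]<zmax)
    P=X[s][m]; print(name,m.sum(),np.nanmean(P,0).round(1),np.nanmin(P,0).round(0),np.nanmax(P,0).round(0))
    q=P[:,:2]-P[:,:2].mean(0); w,V=np.linalg.eigh(q.T@q); d=V[:,1]; print('  dir',d,'extent',np.ptp(q@d).round(1),'angle from y',np.arctan2(-d[0],d[1]) , 'median z',np.median(P[:,2]))
blob('crank',345,388,130,165,90,180)
blob('latch',108,150,2,35,60,160)
for z0,n in [(97,'pot rim')]:
    m=(X[...,2]>112)&(X[...,2]<130); m[:, :240]=0;m[:,345:]=0; 
    print(np.nanmedian(X[m],0))
E
```

```text
crank 274 [ 483.8 -171.2  138.4] [ 473. -198.  131.] [ 501. -144.  142.]
  dir [0.28802141 0.95762397] extent 54.8 angle from y -0.2921600524673595 median z 138.79159072114285
latch 463 [532.5 189.7 119.9] [518. 175.  66.] [559. 213. 139.]
  dir [-0.87088231 -0.49149161] extent 48.6 angle from y 2.084598011799118 median z 135.071240234972
[543.73091223 -66.16720441 123.41097915]
```

View pics/w1c.png

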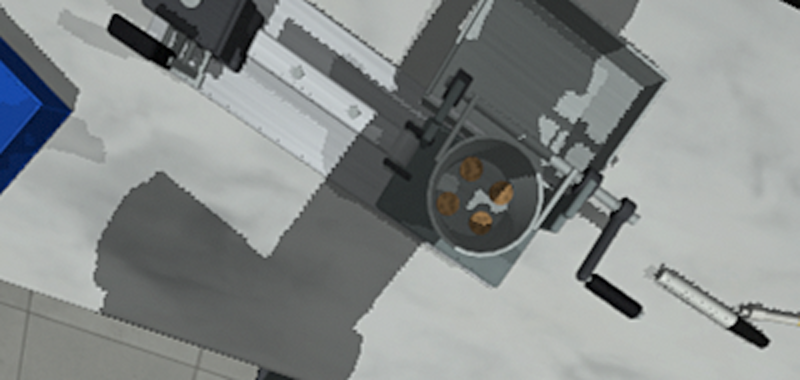

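```bash
python3 - <<'E'
from h import *
im,X=world('wrist1')
g=im.max(2).astype(int)
print(g[132:162:2,346:388:2])
s=np.s_[130:165,345:388]
for th in (30,38,45):
    m=(g[s]<th)&(X[s][...,2]>125)&(X[s][...,2]<150); m=cv2.erode(m.astype(np.uint8),np.ones((2,2)))>0
    P=X[s][m]; q=P[:,:2]; c,(w,h),a=cv2.minAreaRect(q.astype(np.float32)); print(th,m.sum(),c,w,h,a,P.mean(0))
    (vx,vy,x0,y0)=cv2.fitLine(q.astype(np.float32),cv2.DIST_HUBER,0,.01,.01).ravel(); print(vx,vy,np.arctan2(-vx,vy))
# base plate / drawbar edges: lines in image cast onto planes
for z0,z1 in ((40,50),(60,75),(5,15)):
    m=(X[...,2]>z0)&(X[...,2]<z1)&(X[...,0]>430)&(X[...,0]<700)
    print(z0,m.sum())
    cv2.imwrite(f'pics/m{z0}.png',m.astype(np.uint8)*255)
# tray rim points z 42..48, x>570
m=(X[...,2]>43)&(X[...,2]<49)&(X[...,0]>560)
P=X[m][:,:2].astype(np.float32); print(cv2.minAreaRect(P))
E
```

```text
[[192 198 143  34  55  59 123 200 192 191 191 188 188 189 189 189 189 192
  191 188 179]
 [193 186  18  52  63  62 197 195 193 191 190 188 188 188 189 188 190 192
  179 162 164]
 [197 100  44  59  60 131 171 202 192 190 189 189 189 189 189 188 190 192
  181 164 154]
 [197  84  56  73  90  19   1  86 192 192 189 189 189 187 190 190 191 191
  170 165 170]
 [191 182 112  90 121  16  26  14  14 171 197 189 189 189 189 189 190 189
  191 191 182]
 [189 192 200 101   6  27  33  30  23   0 131 194 194 190 190 190 188 188
  190 188 190]
 [192 192 194 184  63  12  23  33  34  21  10  43 183 197 191 189 190 190
  189 188 188]
 [191 194 193 194 208 107   3  20  29  33  30  18   0 143 203 194 192 192
  191 189 190]
 [192 191 191 191 192 199 159  36  17  28  33  31  23   4  85 193 196 192
  191 189 189]
 [189 192 191 191 192 192 196 192 109   8  23  32  33  28  14  15 155 200
  192 189 190]
 [190 189 191 191 192 190 191 192 200 155  12  18  29  32  29  23   0 130
  196 192 189]
 [189 190 189 189 191 192 191 191 192 195 185  66  12  26  31  33  23  39
  204 193 190]
 [190 189 190 188 190 189 189 19
[... 190 characters left out ...]
1 190 190 194 201 207 203 197
  195 191 192]]
30 71 (481.9656982421875, -175.4495391845703) 42.80131530761719 8.408549308776855 77.0804672241211 [ 482.43597132 -174.70238488  138.95600526]
0.22091149 0.9752939 -0.22274897
38 174 (481.9168395996094, -175.4385223388672) 42.8029670715332 8.869532585144043 77.06553649902344 [ 481.79124123 -175.69704876  139.25472028]
0.23463395 0.9720838 -0.236842
45 183 (483.15472412109375, -170.87889099121094) 53.42695999145508 9.545787811279297 75.6778564453125 [ 482.02711525 -175.4545219   139.22424052]
0.2411576 0.970486 -0.24355848
40 1601
60 2133
5 6793
((640.6497802734375, -170.70115661621094), (124.40577697753906, 372.1679992675781), 19.859554290771484)
```

```bash
python3 - <<'E'
from h import *
im,X=world('wrist1')
th=-0.235; dx=np.array([np.cos(th),np.sin(th)]); dy=np.array([-np.sin(th),np.cos(th)])
c=np.array([482,-175.5])
# dock coordinates relative to crank, centre
D=np.stack([(X[...,:2]-c)@dx,(X[...,:2]-c)@dy],-1)
m=(X[...,2]>112)&(X[...,2]<124)&(abs(D[...,0]-5)<55)&(abs(D[...,1]-120)<50)
P=X[m]; print(m.sum(),np.median(P,0)); 
(cc,r)=cv2.minEnclosingCircle(P[:,:2].astype(np.float32)); print(cc,r)
# latch top
s=np.s_[0:40,100:155]
m=(X[s][...,2]>130)&(X[s][...,2]<142)
P=X[s][m]; print('latch top',m.sum(),P.mean(0),cv2.minAreaRect(P[:,:2].astype(np.float32)), ((P.mean(0)[:2]-c)@dx,(P.mean(0)[:2]-c)@dy))
# coupler
s=np.s_[0:40,130:200]
m=(X[s][...,2]>78)&(X[s][...,2]<86)
P=X[s][m]; print('coupler top',m.sum(),P.mean(0),cv2.minAreaRect(P[:,:2].astype(np.float32)))
# base plate
m=(X[...,2]>4)&(X[...,2]<14)&(X[...,0]>430)&(X[...,0]<700)&(X[...,1]>-190)&(X[...,1]<250)
P=X[m];print(m.sum(),cv2.minAreaRect(P[:,:2].astype(np.float32)))
m2=np.zeros(m.shape,np.uint8);m2[m]=255;cv2.imwrite('pics/mb.png',m2)
E
```

```text
803 [551.18983258 -75.63892653 121.6963198 ]
(532.06884765625, -64.30926513671875) 59.57414627075195
latch top 309 [527.11755315 190.59916889 135.8002724 ] ((527.2640380859375, 191.29483032226562), (31.372310638427734, 13.952138900756836), 76.0596923828125) (np.float64(-41.366155989765694), np.float64(366.5419978674892))
coupler top 811 [558.82023195 172.59212546  81.91981219] ((548.609375, 172.3873748779297), (44.852787017822266, 74.13726806640625), 20.26150131225586)
6733 ((584.3831787109375, 34.691650390625), (389.9243469238281, 218.80563354492188), 79.60388946533203)
```

View pics/mb.png

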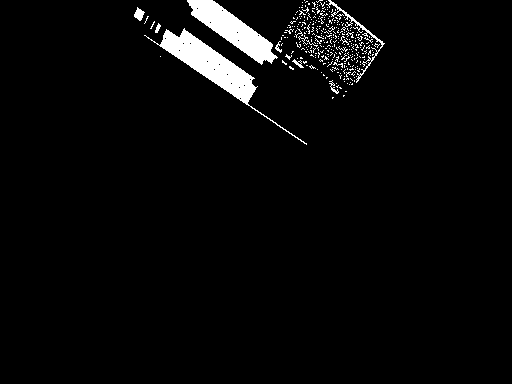

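```bash
python3 - <<'E'
from h import *
im,X=world('wrist1')
pts=[]
for u in range(165,245):
    v=np.where((X[:,u,2]>4)&(X[:,u,2]<14))[0].max(); pts.append(X[v,u])
P=np.array(pts); print(np.median(P[:,2]))
vx,vy,*_=cv2.fitLine(P[:,:2].astype(np.float32),cv2.DIST_HUBER,0,.01,.01).ravel(); print(np.arctan2(-vx,vy) if vy>0 else np.arctan2(vx,-vy))
E
```

```text
10.470459295350095
-1.1571126
```

```bash
python3 - <<'E'
from h import *
th=-0.24; dx=np.array([np.cos(th),np.sin(th),0]); dy=np.array([-np.sin(th),np.cos(th),0])
R2=np.stack([dy,dx,[0,0,-1]],1); to([482,-176,200],R2)
p,R=tcp(); print(R2.T@(np.array([482,-176,200])-p), sensors.sense()['joints'])
E
```

```text
at [417.6 -27.4 399.2] shift tool [ 10.3 161.6 199.2]
rotvec tool [-1.000e-04  3.000e-04 -9.854e-01]
[-129.03534721   97.86307226  199.22532063] [-3.46962888e-01  6.71825821e-03  1.43037907e+00 -2.41668159e-04
  1.70470779e+00  8.78419939e-01]
```

```bash
python3 -m creep '[{"grip":85,"linear":[0,0,0],"rot":[0,0,-0.123]},{"grip":85,"linear":[0,0,0],"rot":[0,0,-0.123]},{"grip":85,"linear":[0,0,0],"rot":[0,0,-0.123]},{"grip":85,"linear":[0,0,0],"rot":[0,0,-0.123]},{"grip":85,"linear":[0,0,0],"rot":[0,0,-0.123]},{"grip":85,"linear":[0,0,0],"rot":[0,0,-0.123]},{"grip":50,"linear":[0,0,0],"rot":[0,0,-0.123]},{"grip":50,"linear":[0,0,0],"rot":[0,0,-0.124]}]' 30
python3 -m creep '[{"grip":50,"linear":[-25,20,15],"rot":[0,0,0]},{"grip":50,"linear":[-25,20,20],"rot":[0,0,0]},{"grip":50,"linear":[-25,20,20],"rot":[0,0,0]},{"grip":50,"linear":[-25,20,20],"rot":[0,0,0]},{"grip":50,"linear":[-29,18,24],"rot":[0,0,0]},{"grip":50,"linear":[0,0,35],"rot":[0,0,0]},{"grip":50,"linear":[0,0,30],"rot":[0,0,0]},{"grip":50,"linear":[0,0,0],"rot":[0,0,0]},{"grip":50,"linear":[0,0,0],"rot":[0,0,0]},{"grip":50,"linear":[0,0,0],"rot":[0,0,0]}]'
python3 - <<'E'
from h import *
th=-0.24; dx=np.array([np.cos(th),np.sin(th),0]); dy=np.array([-np.sin(th),np.cos(th),0])
R2=np.stack([dy,dx,[0,0,-1]],1); to([482,-176,114],R2)
cap('wrist','wrist2');cap('side','side2')
E
```

```text
time_s: 2.47
eef_pos: [417.5, -27.9, 399.4]
ee_rot: [0.0, 0.785, 0.619, 0.0]
force: [-0.6, 0.7, -0.2]
grip_width: 0.744
time_s: 3.3
eef_pos: [482.9, -176.0, 237.6]
ee_rot: [0.002, 0.787, 0.617, 0.0]
force: [-0.1, -0.6, 0.1]
grip_width: 0.59
at [ 482.9 -176.   237.6] shift tool [-1.000e-01 -1.200e+00  1.236e+02]
rotvec tool [0.003  0.0011 0.0001]
```

View pics/wrist2.png

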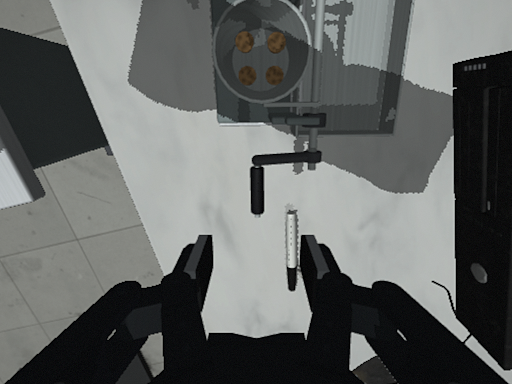

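View pics/side2.png

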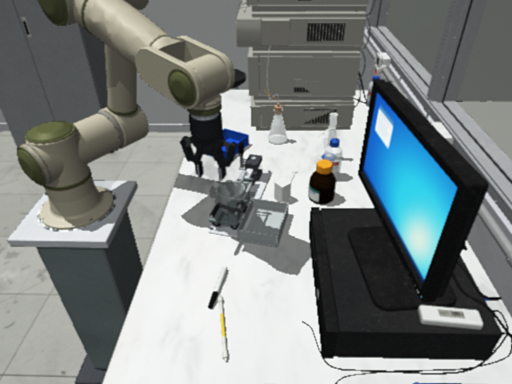

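The wrist view, now aligned with the dock, shows the sleeve at (257,190) running straight down the image. The marker at (292,250) lies well below the jaws. I'll measure again before the grasp.

```bash
python3 - <<'E'
from h import *
im,X=world('wrist2'); g=im.max(2)
s=np.s_[160:222,245:270]
m=(g[s]<60)&(X[s][...,2]>125)&(X[s][...,2]<150)
P=X[s][m];print(m.sum(),P.mean(0),cv2.minAreaRect(P[:,:2].astype(np.float32)))
th=-0.24; dx=np.array([np.cos(th),np.sin(th)]);dy=np.array([-np.sin(th),np.cos(th)])
for v in range(160,222,6):
    r=(g[v,245:270]<60)&(X[v,245:270,2]>125); Q=X[v,245:270][r]
    if len(Q): print(v,np.round(Q.mean(0),1),len(Q), round(Q.mean(0)[:2]@dx,1))
# marker/shape line & drawbar: long edge of shaft (u~317)
s=np.s_[0:165,300:330]; m=(X[s][...,2]>115)&(X[s][...,2]<128); P=X[s][m]
l=cv2.fitLine(P[:,:2].astype(np.float32),cv2.DIST_HUBER,0,.01,.01).ravel(); print('shaft',m.sum(),np.median(P,0),l,np.arctan2(-l[0],l[1]), np.median(P[:,:2]@dx))
E
```

```text
663 [ 483.75089954 -172.045988    138.44931897] ((483.9143371582031, -172.4519805908203), (51.99942398071289, 15.790621757507324), 70.0037612915039)
160 [ 492.5 -148.6  137. ] 18 513.7
166 [ 490.2 -154.2  135.4] 2 512.8
172 [ 486.4 -158.1  138.8] 12 510.1
178 [ 485.1 -163.5  139.2] 12 510.1
184 [ 483.7 -169.2  138.8] 12 510.1
190 [ 482.8 -175.   138.7] 13 510.5
196 [ 481.4 -180.8  138.4] 13 510.5
202 [ 480.  -186.6  138.5] 13 510.6
208 [ 478.5 -192.6  138.3] 13 510.6
shaft 2074 [553.14236235 -85.09743711 122.97401842] [ 2.2086021e-01  9.7530550e-01  5.5429688e+02 -9.3310898e+01] -0.22269636 560.5538510092654
```

```bash
python3 -m creep '[{"grip":50,"linear":[-1,-0.5,30],"rot":[0,0,0]},{"grip":50,"linear":[-1,0,35],"rot":[0,0,0]},{"grip":50,"linear":[0,0,30],"rot":[0,0,0]},{"grip":50,"linear":[0,0,20],"rot":[0,0,0]},{"grip":50,"linear":[0,0,8],"rot":[0,0,0]},{"grip":50,"linear":[0,0,0],"rot":[0,0,0]},{"grip":0,"linear":[0,0,0],"rot":[0,0,0]},{"grip":0,"linear":[0,0,0],"rot":[0,0,0]},{"grip":0,"linear":[0,0,0],"rot":[0,0,0]},{"grip":0,"linear":[0,0,0],"rot":[0,0,0]},{"grip":0,"linear":[0,0,0],"rot":[0,0,0]}]' 30
python3 - <<'E'
from h import *
print(tcp()[0],sensors.sense()['force'],sensors.sense()['grip_width']*85)
cap('wrist','wrist3')
E
```

```text
time_s: 4.32
eef_pos: [483.5, -177.7, 114.1]
ee_rot: [0.003, 0.786, 0.618, 0.001]
force: [7.0, -1.0, -0.2]
grip_width: 0.139
[ 483.52607633 -177.66651256  114.10031449] [ 7.02024078 -0.98116678 -0.19401445] 11.80487182000398
```

View pics/wrist3.png

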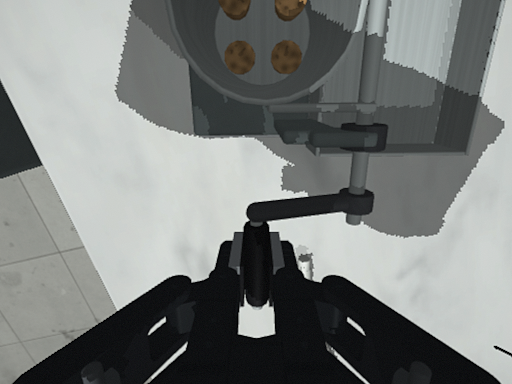

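```bash
python3 - <<'E'
import numpy as np
a=np.radians(75-np.linspace(0,138,25)); u=-55*np.sin(a); z=55*np.cos(a)
for i in range(24): print(i,round(u[i+1]-u[i],1),round(-(z[i+1]-z[i]),1))
E
```

```text
0 1.7 -5.3
1 2.2 -5.1
2 2.7 -4.8
3 3.2 -4.5
4 3.6 -4.2
5 4.0 -3.8
6 4.4 -3.4
7 4.7 -2.9
8 5.0 -2.4
9 5.2 -1.9
10 5.3 -1.4
11 5.5 -0.9
12 5.5 -0.3
13 5.5 0.3
14 5.5 0.8
15 5.4 1.3
16 5.2 1.9
17 5.0 2.4
18 4.7 2.9
19 4.4 3.3
20 4.0 3.8
21 3.6 4.1
22 3.2 4.5
23 2.7 4.8
```

```bash
python3 -m creep '[{"grip":0,"linear":[0,1.7,-5.3],"rot":[0,0,0]},{"grip":0,"linear":[0,2.2,-5.1],"rot":[0,0,0]},{"grip":0,"linear":[0,2.7,-4.8],"rot":[0,0,0]},{"grip":0,"linear":[0,3.2,-4.5],"rot":[0,0,0]},{"grip":0,"linear":[0,3.6,-4.2],"rot":[0,0,0]},{"grip":0,"linear":[0,4.0,-3.8],"rot":[0,0,0]}]'
python3 - <<'E'
from h import *
print(tcp()[0],sensors.sense()['force'],sensors.sense()['grip_width']*85)
cap('wrist','wrist4')
E
```

```text
time_s: 4.87
eef_pos: [498.8, -181.1, 140.4]
ee_rot: [0.0, 0.786, 0.618, 0.0]
force: [3.4, -2.3, -8.2]
grip_width: 0.136
[ 498.81253959 -181.13853133  140.3747838 ] [ 3.39994332 -2.29211415 -8.21861323] 11.592137965889611
```

View pics/wrist4.png

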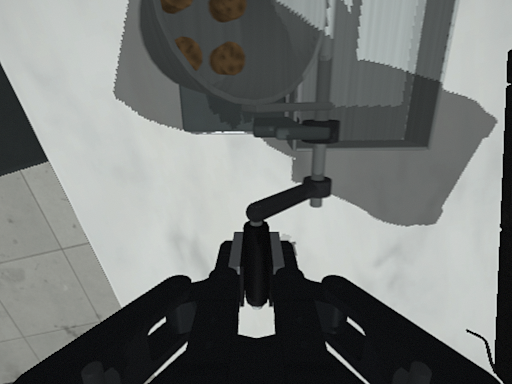

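The sleeve at (257,265) is held and following, and the pot is starting to tip. I'll carry on.

```bash
python3 -m creep '[{"grip":0,"linear":[0,4.4,-3.4],"rot":[0,0,0]},{"grip":0,"linear":[0,4.7,-2.9],"rot":[0,0,0]},{"grip":0,"linear":[0,5.0,-2.4],"rot":[0,0,0]},{"grip":0,"linear":[0,5.2,-1.9],"rot":[0,0,0]},{"grip":0,"linear":[0,5.3,-1.4],"rot":[0,0,0]},{"grip":0,"linear":[0,5.5,-0.9],"rot":[0,0,0]}]'
python3 -m creep '[{"grip":0,"linear":[0,5.5,-0.3],"rot":[0,0,0]},{"grip":0,"linear":[0,5.5,0.3],"rot":[0,0,0]},{"grip":0,"linear":[0,5.5,0.8],"rot":[0,0,0]},{"grip":0,"linear":[0,5.4,1.3],"rot":[0,0,0]},{"grip":0,"linear":[0,5.2,1.9],"rot":[0,0,0]},{"grip":0,"linear":[0,5.0,2.4],"rot":[0,0,0]}]'
python3 - <<'E'
from h import *
print(tcp()[0],sensors.sense()['force'],sensors.sense()['grip_width']*85)
cap('side','side5');cap('wrist','wrist5')
E
```

```text
time_s: 5.42
eef_pos: [528.4, -188.1, 154.3]
ee_rot: [0.0, 0.786, 0.618, 0.0]
force: [-3.7, 2.0, 5.4]
grip_width: 0.14
time_s: 5.92
eef_pos: [560.6, -195.7, 148.3]
ee_rot: [0.002, 0.786, 0.618, 0.001]
force: [1.0, 3.5, 5.1]
grip_width: 0.138
[ 560.63257717 -195.65686392  148.25139133] [0.98918307 3.52697826 5.10822511] 11.734931178217154
```

View pics/wrist5.png

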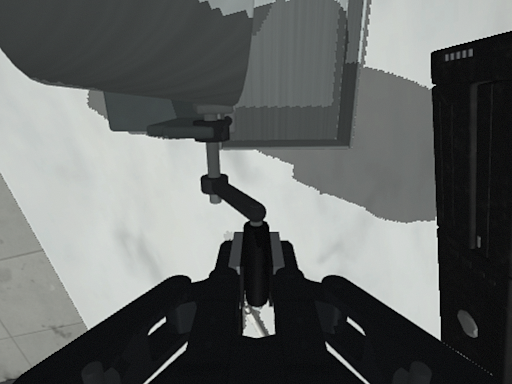

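```bash
python3 -m creep '[{"grip":0,"linear":[0,4.7,2.9],"rot":[0,0,0]},{"grip":0,"linear":[0,4.4,3.3],"rot":[0,0,0]},{"grip":0,"linear":[0,4.0,3.8],"rot":[0,0,0]},{"grip":0,"linear":[0,3.6,4.1],"rot":[0,0,0]},{"grip":0,"linear":[0,3.2,4.5],"rot":[0,0,0]},{"grip":0,"linear":[0,2.7,4.8],"rot":[0,0,0]},{"grip":0,"linear":[0,1,2.3],"rot":[0,0,0]},{"grip":0,"linear":[0,0,0],"rot":[0,0,0]},{"grip":0,"linear":[0,0,0],"rot":[0,0,0]},{"grip":0,"linear":[0,0,0],"rot":[0,0,0]},{"grip":0,"linear":[0,0,0],"rot":[0,0,0]},{"grip":0,"linear":[0,0,0],"rot":[0,0,0]}]'
python3 - <<'E'
from h import *
print(tcp()[0],sensors.sense()['force'],sensors.sense()['grip_width']*85)
cap('side','side6');cap('wrist','wrist6')
im=cv2.imread('pics/side6.png')[120:270,170:330]
cv2.imwrite('pics/side6c.png',cv2.resize(im,None,fx=4,fy=4))
E
```

```text
time_s: 7.02
eef_pos: [584.2, -201.2, 122.2]
ee_rot: [0.002, 0.786, 0.618, 0.002]
force: [7.9, 3.4, 1.9]
grip_width: 0.139
[ 584.18552487 -201.18701085  122.20176915] [7.94845604 3.35953407 1.94999317] 11.853534742437635
```

View pics/wrist6.png

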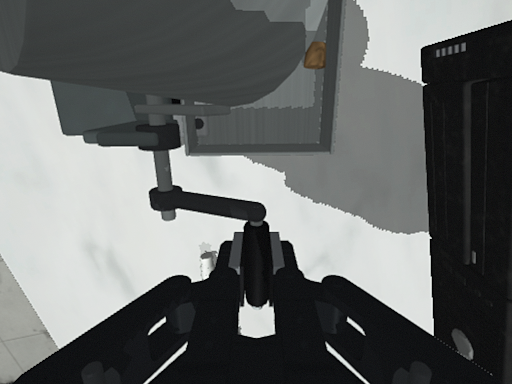

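View pics/side6c.png

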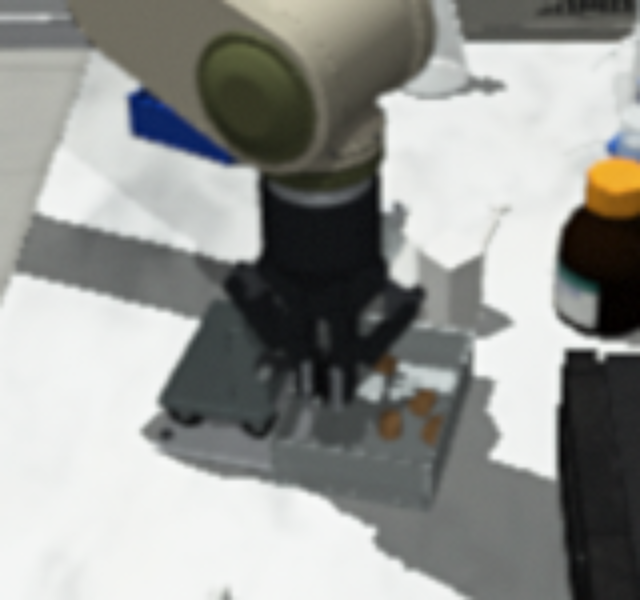

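All four bungs are in the steel tray, at crop pixels (387,365), (423,402), (390,425) and (432,430). Now I'll turn the crank back.

```bash
python3 -m creep '[{"grip":0,"linear":[0,-1,-2.3],"rot":[0,0,0]},{"grip":0,"linear":[0,-2.7,-4.8],"rot":[0,0,0]},{"grip":0,"linear":[0,-3.2,-4.5],"rot":[0,0,0]},{"grip":0,"linear":[0,-3.6,-4.1],"rot":[0,0,0]},{"grip":0,"linear":[0,-4.0,-3.8],"rot":[0,0,0]},{"grip":0,"linear":[0,-4.4,-3.3],"rot":[0,0,0]},{"grip":0,"linear":[0,-4.7,-2.9],"rot":[0,0,0]},{"grip":0,"linear":[0,-5.0,-2.4],"rot":[0,0,0]},{"grip":0,"linear":[0,-5.2,-1.9],"rot":[0,0,0]},{"grip":0,"linear":[0,-5.4,-1.3],"rot":[0,0,0]},{"grip":0,"linear":[0,-5.5,-0.8],"rot":[0,0,0]},{"grip":0,"linear":[0,-5.5,-0.3],"rot":[0,0,0]}]'
python3 -m creep '[{"grip":0,"linear":[0,-5.5,0.3],"rot":[0,0,0]},{"grip":0,"linear":[0,-5.5,0.9],"rot":[0,0,0]},{"grip":0,"linear":[0,-5.3,1.4],"rot":[0,0,0]},{"grip":0,"linear":[0,-5.2,1.9],"rot":[0,0,0]},{"grip":0,"linear":[0,-5.0,2.4],"rot":[0,0,0]},{"grip":0,"linear":[0,-4.7,2.9],"rot":[0,0,0]},{"grip":0,"linear":[0,-4.4,3.4],"rot":[0,0,0]},{"grip":0,"linear":[0,-4.0,3.8],"rot":[0,0,0]},{"grip":0,"linear":[0,-3.6,4.2],"rot":[0,0,0]},{"grip":0,"linear":[0,-3.2,4.5],"rot":[0,0,0]},{"grip":0,"linear":[0,-2.7,4.8],"rot":[0,0,0]},{"grip":0,"linear":[0,-2.2,5.1],"rot":[0,0,0]}]'
python3 -m creep '[{"grip":0,"linear":[0,-1.7,5.3],"rot":[0,0,0]},{"grip":0,"linear":[0,0,0],"rot":[0,0,0]},{"grip":0,"linear":[0,0,0],"rot":[0,0,0]},{"grip":0,"linear":[0,0,0],"rot":[0,0,0]},{"grip":0,"linear":[0,0,0],"rot":[0,0,0]}]'
python3 - <<'E'
from h import *
print(tcp()[0],sensors.sense()['force'],sensors.sense()['grip_width']*85)
cap('wrist','wrist7')
E
```

```text
time_s: 8.12
eef_pos: [533.7, -189.4, 154.7]
ee_rot: [0.001, 0.786, 0.618, 0.001]
force: [-0.9, 2.8, 5.3]
grip_width: 0.143
time_s: 9.12
eef_pos: [484.4, -177.8, 117.4]
ee_rot: [0.002, 0.786, 0.618, 0.001]
force: [10.3, -1.3, -5.4]
grip_width: 0.136
time_s: 9.53
eef_pos: [483.5, -177.7, 113.9]
ee_rot: [0.003, 0.786, 0.618, 0.002]
force: [5.5, 0.4, 9.2]
grip_width: 0.139
[ 483.54940364 -177.65096753  113.90032814] [5.52477327 0.42452237 9.21442123] 11.78657008377488
```

View pics/wrist7.png

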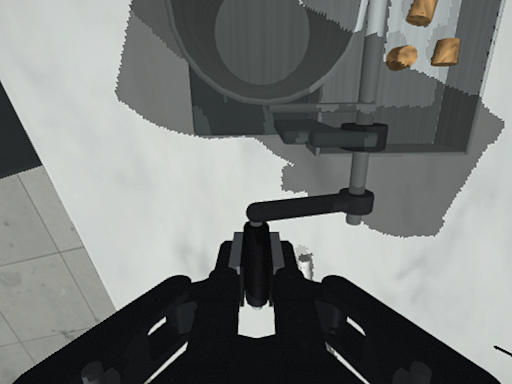

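```bash
python3 -m creep '[{"grip":45,"linear":[0,0,0],"rot":[0,0,0]},{"grip":45,"linear":[0,0,0],"rot":[0,0,0]},{"grip":45,"linear":[0,0,0],"rot":[0,0,0]},{"grip":45,"linear":[0,0,0],"rot":[0,0,0]},{"grip":45,"linear":[0,0,-10],"rot":[0,0,0]},{"grip":45,"linear":[0,0,-25],"rot":[0,0,0]},{"grip":45,"linear":[0,0,-40],"rot":[0,0,0]},{"grip":45,"linear":[0,0,-40],"rot":[0,0,0]},{"grip":45,"linear":[0,0,-40],"rot":[0,0,0]},{"grip":45,"linear":[30,-6,-15],"rot":[0,0,0]},{"grip":45,"linear":[38,-6,0],"rot":[0,0,0]},{"grip":45,"linear":[38,-6,0],"rot":[0,0,0]}]'
python3 -m creep '[{"grip":45,"linear":[38,-6,0],"rot":[0,0,0]},{"grip":45,"linear":[38,-6,0],"rot":[0,0,0]},{"grip":45,"linear":[38,-6,0],"rot":[0,0,0]},{"grip":45,"linear":[30,-5,0],"rot":[0,0,0]},{"grip":45,"linear":[20,-4,0],"rot":[0,0,0]},{"grip":45,"linear":[0,0,0],"rot":[0,0,0]},{"grip":45,"linear":[0,0,0],"rot":[0,0,0]}]'
python3 - <<'E'
from h import *
print(tcp())
cap('wrist','wrist8');cap('side','side8')
E
```

```text
time_s: 10.58
eef_pos: [489.2, -68.8, 284.1]
ee_rot: [0.001, 0.787, 0.617, 0.001]
force: [0.7, -0.7, -0.9]
grip_width: 0.529
time_s: 11.17
eef_pos: [501.6, 96.6, 282.8]
ee_rot: [0.0, 0.786, 0.618, -0.0]
force: [0.7, -1.5, 0.3]
grip_width: 0.526
(array([501.56243088,  96.64783062, 282.77742232]), array([[ 2.34922598e-01,  9.72014068e-01,  1.59052500e-04],
       [ 9.72014058e-01, -2.34922554e-01, -2.52657443e-04],
       [-2.08221569e-04,  2.13956209e-04, -9.99999955e-01]]))
```

View pics/wrist8.png

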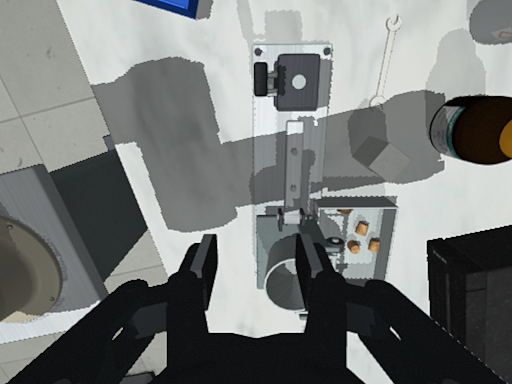

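View pics/side8.png

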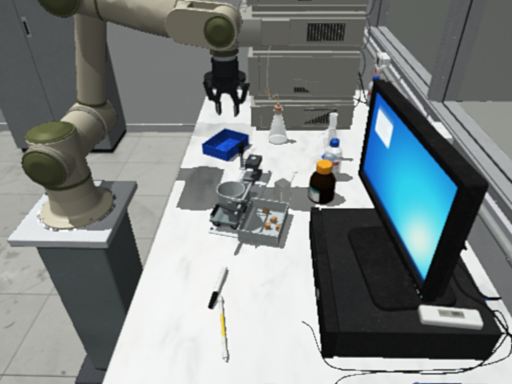

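The wrist view shows the latch handle at (261,79) beside the coupler at (298,82), and the upright pot at (293,275). The four bungs are in the tray at about (362,228), (354,246), (374,244) and (345,210). Next I'll measure the handle, the coupler and the bungs.

```bash
python3 - <<'E'
from h import *
im,X=world('wrist8')
th=-0.24; dx=np.array([np.cos(th),np.sin(th)]);dy=np.array([-np.sin(th),np.cos(th)])
s=np.s_[40:120,240:330]
for n,a,b in (('latch',131,140),('coupler',78,86)):
    m=(X[s][...,2]>a)&(X[s][...,2]<b); m=cv2.morphologyEx(m.astype(np.uint8),cv2.MORPH_OPEN,np.ones((3,3)))>0
    P=X[s][m]; r=cv2.minAreaRect(P[:,:2].astype(np.float32)); print(n,m.sum(),np.median(P[:,2]),r, 'dock',np.array(r[0])@dx,np.array(r[0])@dy)
hsv=cv2.cvtColor(im,cv2.COLOR_RGB2HSV)
m=((hsv[...,0]>8)&(hsv[...,0]<22)&(hsv[...,1]>100)); m[:, :320]=0; m[:,400:]=0;m[:195]=0
n,l,st,ce=cv2.connectedComponentsWithStats(m.astype(np.uint8))
for i in range(1,n):
    if st[i,4]>8: print('bung',ce[i],st[i,4],np.nanmedian(X[l==i],0))
R2=np.stack([[*dy,0],[*dx,0],[0,0,-1]],1); to([527.3,191.2,200],R2)
E
```

```text
latch 477 135.97984450833917 ((527.6715698242188, 192.21328735351562), (31.078657150268555, 12.986509323120117), 76.68575286865234) dock 466.85783078192384 312.132983315761
coupler 2269 82.15015894793879 ((571.372314453125, 180.81639099121094), (61.1346321105957, 48.224674224853516), 76.3966064453125) dock 512.015095767729 311.45052685871406
bung [345. 211.] 34 [617.67178618 -23.09083118  19.90649779]
bung [361.44144144 228.38738739] 111 [639.45285753 -62.2753737   18.31815985]
bung [374.11570248 244.97520661] 121 [656.67090209 -97.3561354   18.41830839]
bung [353.07619048 246.48571429] 105 [622.11271147 -91.46293073  19.11136172]
at [501.8  95.3 282.6] shift tool [99.2  2.  82.6]
rotvec tool [0.0002 0.0003 0.0003]
```

```bash
python3 -m creep '[{"grip":45,"linear":[25,0.5,10],"rot":[0,0,0]},{"grip":45,"linear":[37,0.7,15],"rot":[0,0,0]},{"grip":45,"linear":[37,0.8,25],"rot":[0,0,0]},{"grip":45,"linear":[0,0,30],"rot":[0,0,0]},{"grip":45,"linear":[0,0,30],"rot":[0,0,0]},{"grip":45,"linear":[0,0,15],"rot":[0,0,0]},{"grip":45,"linear":[0,0,0],"rot":[0,0,0]},{"grip":45,"linear":[0,0,0],"rot":[0,0,0]},{"grip":45,"linear":[0,0,0],"rot":[0,0,0]}]'
python3 - <<'E'
from h import *
th=-0.238; dx=np.array([np.cos(th),np.sin(th)]);dy=np.array([-np.sin(th),np.cos(th)])
R2=np.stack([[*dy,0],[*dx,0],[0,0,-1]],1); to([527.5,191.9,93],R2)
cap('wrist','wrist9')
im,X=world('wrist9'); m=(X[...,2]>131)&(X[...,2]<140); m[:,:200]=0;m[:,320:]=0;m[240:]=0
m=cv2.morphologyEx(m.astype(np.uint8),cv2.MORPH_OPEN,np.ones((3,3)))>0
P=X[m]; print(m.sum(),cv2.minAreaRect(P[:,:2].astype(np.float32)),np.median(P,0))
E
```

```text
time_s: 12.02
eef_pos: [527.4, 188.8, 160.7]
ee_rot: [0.001, 0.787, 0.617, 0.001]
force: [0.3, -0.8, -0.5]
grip_width: 0.529
at [527.4 188.8 160.7] shift tool [ 3.  -0.8 67.7]
rotvec tool [ 0.0023 -0.0009 -0.0022]
851 ((527.8421020507812, 193.91302490234375), (29.83401870727539, 13.566082000732422), 76.93445587158203) [528.25102561 194.91868905 135.87293799]
```

View pics/wrist9.png

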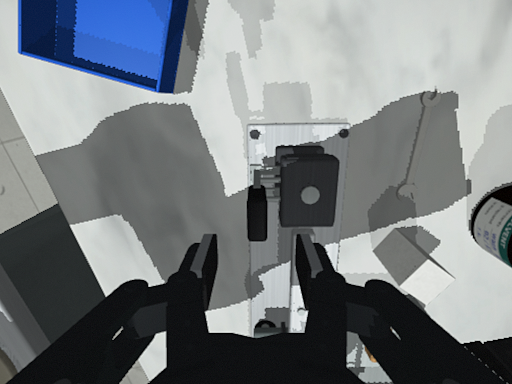

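The handle at (257,212) lies centred between the jaws. I'll descend and grip it.

```bash
python3 -m creep '[{"grip":45,"linear":[3,-0.5,20],"rot":[0,0,0]},{"grip":45,"linear":[0.5,0,22],"rot":[0,0,0]},{"grip":45,"linear":[0,0,17],"rot":[0,0,0]},{"grip":45,"linear":[0,0,8],"rot":[0,0,0]},{"grip":45,"linear":[0,0,0],"rot":[0,0,0]},{"grip":0,"linear":[0,0,0],"rot":[0,0,0]},{"grip":0,"linear":[0,0,0],"rot":[0,0,0]},{"grip":0,"linear":[0,0,0],"rot":[0,0,0]},{"grip":0,"linear":[0,0,0],"rot":[0,0,0]},{"grip":0,"linear":[0,0,0],"rot":[0,0,0]},{"grip":0,"linear":[0,0,0],"rot":[0,0,0]}]' 70
python3 - <<'E'
from h import *
print(tcp()[0],sensors.sense()['force'],sensors.sense()['grip_width']*85)
cap('wrist','wrist10')
E
```

```text
time_s: 12.98
eef_pos: [528.2, 193.0, 93.5]
ee_rot: [0.001, 0.786, 0.618, 0.002]
force: [2.6, -1.2, 7.3]
grip_width: 0.159
[528.17842808 192.95677511  93.54289276] [ 2.59452675 -1.22405345  7.32946603] 13.549888924017711
```

View pics/wrist10.png

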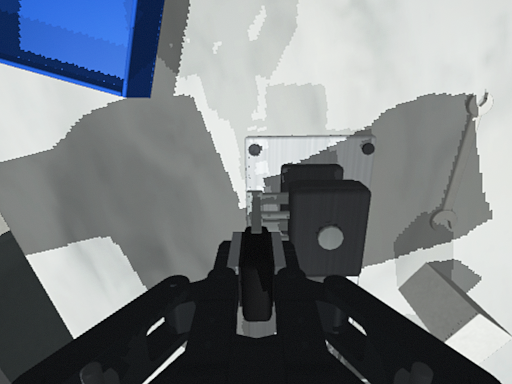

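The handle is gripped at 13.5 mm; it should be 14. Now I'll pull the latch 16 mm towards the robot and pause.

```bash
python3 -m creep '[{"grip":0,"linear":[0,-3,0],"rot":[0,0,0]},{"grip":0,"linear":[0,-4,0],"rot":[0,0,0]},{"grip":0,"linear":[0,-4,0],"rot":[0,0,0]},{"grip":0,"linear":[0,-3,0],"rot":[0,0,0]},{"grip":0,"linear":[0,-2,0],"rot":[0,0,0]},{"grip":0,"linear":[0,0,0],"rot":[0,0,0]},{"grip":0,"linear":[0,0,0],"rot":[0,0,0]},{"grip":0,"linear":[0,0,0],"rot":[0,0,0]}]'
python3 - <<'E'
from h import *
p,R=tcp();print(p,R.T@sensors.sense()['force'],sensors.sense()['grip_width']*85, R.T@(p-[528.2,193,93.5]))
cap('wrist','wrist11')
E
```

```text
time_s: 13.7
eef_pos: [513.1, 196.5, 93.5]
ee_rot: [0.002, 0.786, 0.618, 0.002]
force: [5.7, -2.2, 4.9]
grip_width: 0.157
[513.08892747 196.48509067  93.51355368] [-0.82274264  6.06089671 -4.83454926] 13.32878012964631 [ -0.1863557  -15.50637421  -0.0904668 ]
```

View pics/wrist11.png

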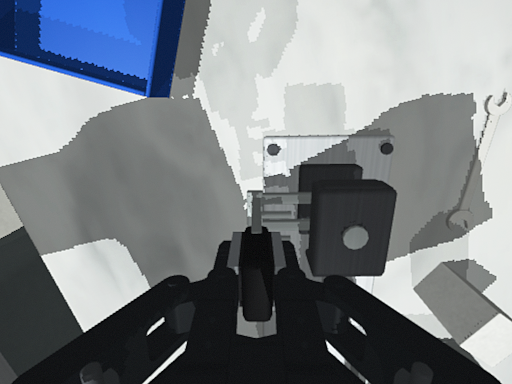

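The latch has travelled 15.5 mm at 6.06 N, which matches its spring. The gap between handle and coupler has widened, and the coupler is still seated. Now I'll lift along the arc about the hinge.

```bash
python3 -m creep '[{"grip":0,"linear":[-0.5,0,-2.7],"rot":[0,0.015,0]},{"grip":0,"linear":[-1.1,0,-5.4],"rot":[0,0.03,0]},{"grip":0,"linear":[-1.1,0,-5.4],"rot":[0,0.03,0]},{"grip":0,"linear":[-1.1,0,-5.4],"rot":[0,0.03,0]},{"grip":0,"linear":[0,0,0],"rot":[0,0,0]}]'
python3 - <<'E'
from h import *
p,R=tcp();print(p,R.T@sensors.sense()['force'],sensors.sense()['grip_width']*85)
cap('wrist','wrist12')
E
```

```text
time_s: 14.17
eef_pos: [511.9, 192.0, 112.5]
ee_rot: [-0.032, 0.785, 0.617, 0.044]
force: [7.5, 2.6, 0.2]
grip_width: 0.152
[511.89304138 191.95246453 112.47458341] [4.28994613 6.66609265 0.33947659] 12.961437918783279
```

View pics/wrist12.png

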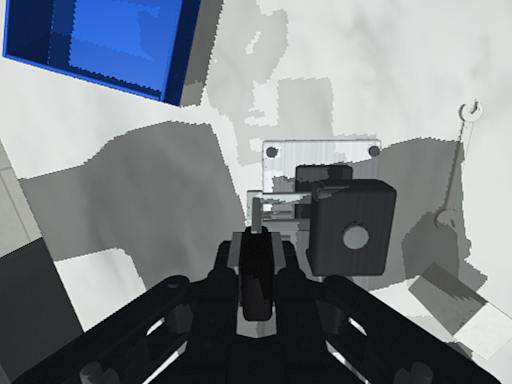

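The coupler keeps its place in the image while the base plate recedes, so it is coming up with the gripper. I'll keep lifting.

```bash
python3 -m creep '[{"grip":0,"linear":[-1.1,0,-5.4],"rot":[0,0.03,0]},{"grip":0,"linear":[-1.1,0,-5.4],"rot":[0,0.03,0]},{"grip":0,"linear":[-1.1,0,-5.4],"rot":[0,0.03,0]},{"grip":0,"linear":[-1.1,0,-5.4],"rot":[0,0.03,0]},{"grip":0,"linear":[-1.1,0,-5.4],"rot":[0,0.03,0]},{"grip":0,"linear":[-1.1,0,-5.4],"rot":[0,0.03,0]},{"grip":0,"linear":[-1.1,0,-5.4],"rot":[0,0.03,0]},{"grip":0,"linear":[-1.1,0,-5.4],"rot":[0,0.03,0]},{"grip":0,"linear":[-0.5,0,-2.7],"rot":[0,0.015,0]},{"grip":0,"linear":[0,0,0],"rot":[0,0,0]},{"grip":0,"linear":[0,0,0],"rot":[0,0,0]},{"grip":0,"linear":[0,0,0],"rot":[0,0,0]}]'
python3 - <<'E'
from h import *
p,R=tcp();print(p,R.T@sensors.sense()['force'],sensors.sense()['grip_width']*85)
cap('wrist','wrist13');cap('side','side13')
im,X=world('wrist13')
s=np.s_[170:290,300:400]; 
for v,u in ((190,350),(210,330),(238,355),(260,330),(265,370)): print(v,u,X[v,u].round(1))
im=cv2.imread('pics/side13.png')[110:270,170:330]
cv2.imwrite('pics/side13c.png',cv2.resize(im,None,fx=3.7,fy=3.7))
E
```

```text
time_s: 15.22
eef_pos: [507.0, 174.0, 154.6]
ee_rot: [-0.11, 0.774, 0.608, 0.143]
force: [7.1, 2.5, 1.7]
grip_width: 0.155
[507.04017348 174.031865   154.57273049] [ 4.43424766  6.3401239  -0.08369678] 13.205029103305037
190 350 [568.3 192.7 151.5]
210 330 [554.  183.8 150.2]
238 355 [565.4 163.2 147.1]
260 330 [549.1 151.4 138. ]
265 370 [574.  141.7 136.4]
```

View pics/wrist13.png

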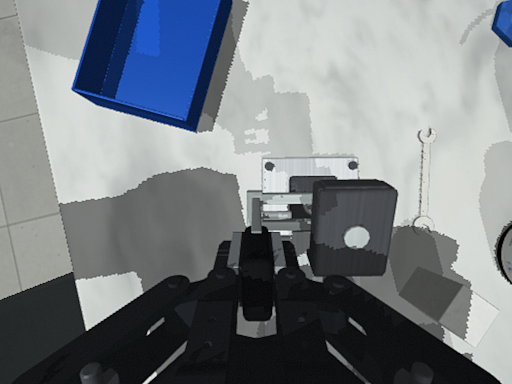

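View pics/side13c.png

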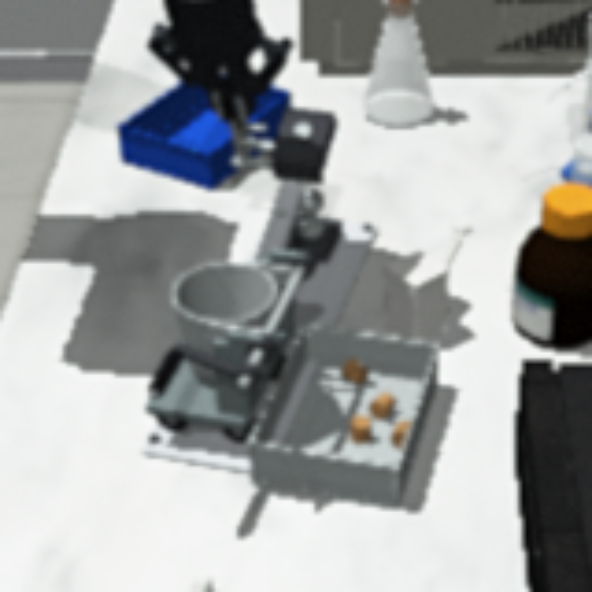

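The side view shows the coupler held clear of the ball, with its top at about 145 mm against 82 when seated, so it is up by about 63 mm. The pot is upright and all four bungs lie in the tray. I'll hold still for about a second to check for slip, then hand in.

```bash
python3 -m creep '[{"grip":0,"linear":[0,0,0],"rot":[0,0,0]},{"grip":0,"linear":[0,0,0],"rot":[0,0,0]},{"grip":0,"linear":[0,0,0],"rot":[0,0,0]},{"grip":0,"linear":[0,0,0],"rot":[0,0,0]},{"grip":0,"linear":[0,0,0],"rot":[0,0,0]},{"grip":0,"linear":[0,0,0],"rot":[0,0,0]},{"grip":0,"linear":[0,0,0],"rot":[0,0,0]},{"grip":0,"linear":[0,0,0],"rot":[0,0,0]},{"grip":0,"linear":[0,0,0],"rot":[0,0,0]},{"grip":0,"linear":[0,0,0],"rot":[0,0,0]},{"grip":0,"linear":[0,0,0],"rot":[0,0,0]},{"grip":0,"linear":[0,0,0],"rot":[0,0,0]}]'
python3 - <<'E'
from h import *
cap('wrist','wrist14')
im,X=world('wrist14')
for v,u in ((190,350),(210,330),(238,355),(260,330),(265,370)): print(v,u,X[v,u].round(1))
ctrl.finish_job()
E
```

```text
time_s: 16.32
eef_pos: [507.0, 174.1, 154.5]
ee_rot: [-0.11, 0.773, 0.608, 0.142]
force: [6.7, 1.9, 1.8]
grip_width: 0.156
190 350 [568.4 192.8 151. ]
210 330 [554.3 183.8 148.8]
238 355 [565.8 163.  145.9]
260 330 [549.1 151.4 137.8]
265 370 [574.  141.7 136.2]
the job is handed in; nothing more can be done
```

The job was handed in at about 16.4 s of the 64 s allowed. The system reports no verdict.

- **Pot:** I turned the crank over to about 2.47 rad, worked out from how far the gripper moved. All four bungs dropped into the bare steel tray. I then turned it back to its stop, and the last side view shows the pot upright and four bungs in the tray.
- **Latch and coupler:** I pulled the handle 15.5 mm, and the 6.1 N pull fitted its spring. The coupler was still seated at that point. I then lifted it along its arc by about 60 mm and it was held in the gripper at hand-in.
- **Last checks:** After one second of holding still, the gripper pose and opening had not changed. The five depth points on the coupler's top mostly read 0.2 to 1.4 mm lower than before. That is either depth noise or a slight sag, and it leaves more than 10 mm to spare above the required height.
- **Bystanders:** I did not touch any of them. In the pictures they look where they were, but I did not measure their positions again at the end.

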